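# Push a battery pack through the pass gauge

## Task

Check the battery pack for swelling: take the push stick by its handle and, using the stick and never the gripper, slide the pack along the gauge plate, between the guide rails and under the low guard, until the whole pack has come out from under the guard at the other end and lies in the out-feed. Then set the stick down on the bench, on its flat shoe, beside the gauge. Leave the bottle, the loupe and the tape roll where they are.

Things in the scene. Friction and masses are not known exactly. Their poses are not given: they have to be found in the camera images.
- gauge: Pass gauge, fixed: dark steel plate 375 x 100 x 8 mm, aluminium rails, a grey guard across it. Origin on the bench under the middle of the guard's entry edge; +x is the feed direction (roughly to the robot's left), z up. The plate's top (z = 8 mm) is the sliding surface, x = -187 to 188 mm. Splayed lead-in plates from x = -29 mm (92 mm apart) narrow to the rails at x = 0; the in-feed before them is open.
- guard_exit (a point): Middle of the guard's far (exit) edge, at the plate's top: 45 mm along the gauge's +x from its origin, 8 mm up; axes as the gauge. The guard spans x = 0 to 45 mm of the gauge over the whole width; its opening is 26 mm high above the plate, its roof top (with screws) 43 mm above the bench. A pack wholly out has its centre more than 59 mm beyond this point.
- end_stop (a point): Middle of the end stop's inner face at the plate's top, 180 mm along the gauge's +x from its origin. The two straight guide rails run from the guard's entry edge to this stop, 67 mm apart inside, 8 mm thick, 17 mm high above the plate like the stop and lead-in. A pack against the stop has its rear end 17 mm clear of the guard.
- pack: White battery pack, flat block 118 mm long (x), 62 mm wide (y), 18 mm high, about 0.18 kg. Origin at the centre of its underside. Starts flat on the open in-feed of the gauge plate before the lead-in, lengthwise to the feed but somewhat off-centre and skewed. It slides at a push of 1 to 3 N.
- push_stick: Grey push stick, 0.12 kg: flat shoe 150 long (x), 30 wide (y), 12 mm high with an upright handle fin. Origin at the centre of the shoe's underside. Its flat nose (dark rubber, x = +75 mm) pushes the pack. Starts on its shoe on the bench between robot and gauge, nose roughly to the robot's left.
- stick_handle (a point): Grip point in the push stick's handle fin, 30 mm behind the stick's origin (105 mm behind its nose) and 45 mm above the shoe's underside; axes as the stick. The fin is 50 mm long, 16 mm thick (y), its top 60 mm above the shoe's underside: grip it across its thickness.
- flux_bottle: Small bottle with a pointed cap, 31 mm across, 81 mm high, standing on the bench; origin at the centre of its underside. Bystander.
- loupe: Black loupe, 37 mm across, 41 mm high, standing on the bench; origin at the centre of its underside. Bystander.
- tape_amber: Flat roll of tape, 72 x 78 mm, 14 mm high, lying behind the gauge; origin at the centre of its underside. Bystander.

How it is judged:
By the outcome, as a careful person would: the job done as asked, in the order asked, and still so for the second after the job is handed in, with the robot touching nothing.
It also fails if it takes over 64 s, if anything falls off the work surface, if the arm or the gripper's body presses on something with over 40 N, if the wrist force passes 120 N, or if a joint passes its speed limit or range.

## Robot

A 6-joint arm with a two-finger parallel gripper is mounted at the origin on a cart in front of the work surface, level with it; the furniture and walls round the work are solid. World frame = base frame: x ahead of the robot, y to its left, z up, the work surface at z = 0. Lengths are in m, angles in degrees, forces in N, time in s.
With the tool pointing down it reaches from about 0.35 to 0.875 m from the base axis. Payload 4.2 kg.
Tool frame: the origin (TCP) lies at the centre of the arm's flange, where the gripper is bolted on; the fingertips stand 182 mm ahead of it and the grasp point (between the pads) lies 164 mm ahead of it (r.nose_length is the distance from the TCP to the fingertips, in m); z points along the fingers, y is the line along which they close (so a half turn about z gives the same grasp; the last joint's range is limited). The gripper opens to 87 mm and grips with 3 to 60 N. Pads are 19 mm wide; open, the fingers measure 117 mm over their backs; the gripper's body (75 mm by 190 mm) begins 51 mm behind the grasp point.
Start: joints at [89.244, 22.042, 0.453, 0, -68.411, -14.817], TCP at [0.168, 0.602, 0.405] pointing down, gripper open.
Joint ranges: [-179.83, 179.83], [-69.29, 118.12], [-61.27, 80.66], [-181.25, 117.63], [-171.15, -9.14], [-177.46, 177.46]. Speed limits (degrees/s): [159.86, 159.86, 180, 180, 180, 180].

## Interface

Orientations are given as a 3x3 rotation matrix whose columns are the frame's x, y, z axes.
In Python, from station import r, vision gives the robot as it stands. The module is installed in compiled form; this text tells all that it offers.
- The arm moves only by the shell command python3 -m creep 'ROWS'. ROWS is JSON, a list of rows, each a list of 7 numbers: the opening, from -1 (shut) to 1 (fully open), then the shift along the tool's x, y, z in mm, then the turn, a rotation vector about the tool's x, y, z in degrees. A call has 1 to 8 rows; each row is the pose to reach, as a shift and turn from the pose commanded when the call began, along the tool's axes at that moment; what a row does not reach only later rows make up. A row lasts 1/12 s, in which the tool goes at most 41.7 mm and 7.16 degrees, less where a joint would pass 70% of its speed; a pose out of reach is approached as far as the arm can. A call with a gripper value outside its range is refused whole. The fingers move at their own pace and stop on an object; the grip force is fixed at half the most. Time passes only in rows, so rows that repeat a pose let the fingers close. It gives the time, the measured TCP pose, the force, the opening and the grip force at its end, in the units of the state.
- r.sense(): the state, without advancing time (a new reading comes with each control period).
- vision.capture(name): name is "scene" or "top"; returns (picture, depth): 384x512x3 uint8, red, green, blue; 384x512 float32, m along the optical axis (not along the pixel's ray), 0 where there is no reading.
- vision.camera_model(name): a dict with "vertical_fov" (degrees; the focal length in pixels is half the picture's height over the tangent of half this angle, whatever the lens; pixels are square), "cx", "cy" (the principal point, pixels), "distortion" ([k1, k2, p1, p2, k3] as OpenCV has them; the pictures are not rectified), "extrinsics" (4x4, takes a point from camera to world coordinates). Camera axes: x right, y down, z forward; pixel columns grow to the right and rows downward; lengths in m; the calibration is good to about 2 mm. A picture is of the moment at which its call begins. camera_model takes no time and is no camera call.
- r.finish_job(): hands the job in; it is judged then, once.
Trained networks look in the newest picture that a camera, given by its name, has taken for a name from the list of things; names that differ only in an ending like _2 or _b are one class to them, and where a whole thing is asked for, a point or a joint stands for the part that bears it (a point fixed in the world has none). Each returns a list of dicts, best first, with "conf" (0 to 1); they miss things now and then, are a little off and sometimes report something else, mostly with a low value. They report only what shows in the picture. A call takes as long as a camera call.
- vision.find_in(camera, thing): "uv" ([column, row] in pixels, amid what is visible of it).
- vision.cut_out(camera, thing): "region" (384x512 bool, what is visible of it) and "uv" ([column, row] in pixels, amid what is visible of it).
The state is a dict: "time_s": time; "joints": joint angles; "joint_velocities": joint speeds; "effort": joint torques, N m; "tcp_pos": TCP position; "ee_rot": TCP orientation; "wrist_force": force on the tool from outside, world axes, zero at the start; "moment": the same for the moment, N m; "gripper_width": opening from 0.0 (shut) to 1.0 (fully open); "gripper_force": force on a finger pad.
Only numpy, scipy, OpenCV 4.12 (cv2) and the standard library are available. Lean on these libraries where they do the work, as an engineer would, in place of code of your own. Each camera call takes 0.05 s, during which the arm holds its last target. There are 200 camera calls.

## Working session

There is one attempt and no reset: what is moved stays moved. The work goes in short steps, Python scripts to look and compute and a shell command to move; the robot and the scene stay as the last step left them, time stands still between calls to the robot, and variables do not carry over. Pictures are saved under pics/ and viewed, at most 10 in all, crops included, and the job is handed in when it is done.

```bash
mkdir -p pics; cat > h.py <<'E'
import numpy as np, cv2
from station import r, vision
def K(c):
    m=vision.camera_model(c); f=192/np.tan(np.radians(m["vertical_fov"]/2))
    return np.array([[f,0,m["cx"]],[0,f,m["cy"]],[0,0,1]]),np.array(m["distortion"],float),np.array(m["extrinsics"])
def pts(c,uv,d):
    k,D,E=K(c); n=cv2.undistortPoints(np.array(uv,float).reshape(-1,1,2),k,D).reshape(-1,2)
    d=np.asarray(d,float).reshape(-1,1); p=np.hstack([n*d,d]); return p@E[:3,:3].T+E[:3,3]
def cloud(c,depth,reg):
    v,u=np.nonzero(reg&(depth>0)); return pts(c,np.c_[u,v],depth[v,u])
def px(c,P):
    k,D,E=K(c); R=E[:3,:3].T
    return cv2.projectPoints(np.array(P,float).reshape(-1,3),cv2.Rodrigues(R)[0],-R@E[:3,3],k,D)[0].reshape(-1,2)
E
python3 - <<'E'
from h import *
out=[]
for c in("scene","top"):
    im,d=vision.capture(c); cv2.imwrite(f"pics/{c}0.png",im[...,::-1]); np.savez(f"{c}0.npz",im=im,d=d)
    print(c,K(c)[2].round(3).tolist())
    for t in("gauge","pack","push_stick","flux_bottle","loupe","tape_amber"):
        for o in vision.cut_out(c,t)[:2]:
            p=cloud(c,d,o["region"])
            if len(p)<5: print(t,o["conf"],"few");continue
            z=np.percentile(p[:,2],[5,50,95]).round(3)
            rc=cv2.minAreaRect((p[:,:2]*1000).astype(np.float32))
            print(c,t,round(o["conf"],2),np.round(o["uv"]),len(p),"med",np.median(p,0).round(3),"z",z,"rect",np.round(rc[0]),np.round(rc[1]),round(rc[2],1))
s=r.sense(); print(s["time_s"],s["tcp_pos"],np.round(s["ee_rot"],3).tolist())
E
```

```text
scene [[-0.848, -0.407, 0.341, 0.187], [-0.53, 0.638, -0.558, 0.614], [0.009, -0.654, -0.757, 0.906], [0.0, 0.0, 0.0, 1.0]]
scene gauge 0.9 [242. 215.] 4081 med [0.57  0.046 0.009] z [0.004 0.009 0.041] rect [591. -16.] [118. 389.] 8.6
scene pack 0.87 [260. 172.] 840 med [ 0.6   -0.104  0.026] z [0.019 0.026 0.028] rect [ 603. -110.] [ 64. 120.] 2.6
scene push_stick 0.93 [318. 213.] 808 med [ 0.415 -0.057  0.013] z [0.005 0.013 0.06 ] rect [420. -58.] [161.  36.] 76.6
scene push_stick 0.44 [252. 308.] 317 med [0.408 0.247 0.032] z [0.007 0.032 0.04 ] rect [410. 244.] [36. 34.] 37.4
scene flux_bottle 0.72 [356. 164.] 249 med [ 0.397 -0.235  0.038] z [0.005 0.038 0.071] rect [ 407. -271.] [31. 94.] 17.0
scene loupe 0.84 [249. 309.] 333 med [0.409 0.246 0.032] z [0.005 0.032 0.04 ] rect [414. 239.] [36. 56.] 38.0
scene tape_amber 0.58 [200. 166.] 410 med [ 0.75  -0.017  0.013] z [0.005 0.013 0.016] rect [753. -19.] [71. 73.] 69.9
top [[0.023, -0.988, 0.151, 0.454], [-1.0, -0.026, -0.018, 0.023], [0.021, -0.15, -0.988, 0.959], [0.0, 0.0, 0.0, 1.0]]
top gauge 0.97 [246. 197.] 4727 med [0.
[... 172 characters left out ...]
 67. 122.] 1.5
top push_stick 0.82 [274. 262.] 802 med [ 0.42  -0.052  0.012] z [0.003 0.012 0.06 ] rect [419. -53.] [149.  34.] 76.3
top flux_bottle 0.65 [354. 273.] 192 med [ 0.401 -0.237  0.045] z [0.005 0.045 0.072] rect [ 400. -241.] [28. 30.] 70.1
top loupe 0.73 [299. 186.] 1178 med [ 0.604 -0.11   0.026] z [0.022 0.026 0.029] rect [ 605. -112.] [ 63. 118.] 2.6
top loupe 0.48 [156. 265.] 217 med [0.41  0.239 0.033] z [0.006 0.033 0.042] rect [410. 241.] [34. 33.] 53.0
top tape_amber 0.69 [267. 122.] 412 med [ 0.755 -0.022  0.013] z [0.01  0.013 0.016] rect [755. -21.] [70. 67.] 1.2
0.7 [0.16775605 0.60202827 0.40476725] [[0.963, -0.268, -0.0], [-0.268, -0.963, 0.0], [-0.0, -0.0, -1.0]]
```

View pics/scene0.png

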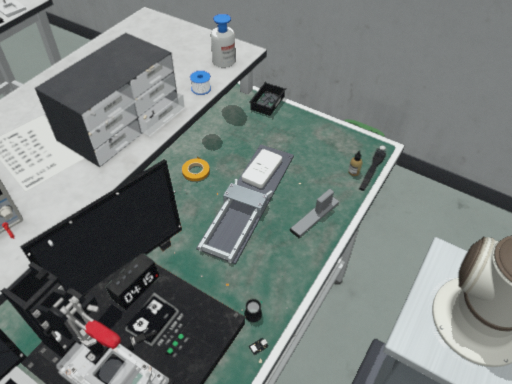

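View pics/top0.png

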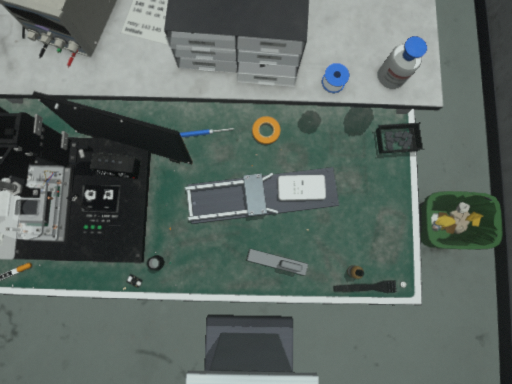

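The pictures agree with the networks. In the top view the gauge is centred near (250,195), the white pack is at (302,187) on the in-feed, and the stick is at (277,262) with its fin on the right side. The loupe is at (156,263), the bottle at (355,272) and the tape at (266,130). Next I refine the poses.

```bash
cat >> h.py <<'E'
def go(xyz,yaw):
    "shift (mm) and turn about tool z (deg) to put the TCP at xyz, tool down, tool x at world yaw"
    s=r.sense(); R=np.array(s["ee_rot"]); a=np.radians(yaw); x=np.array([np.cos(a),np.sin(a),0]); z=np.array([0,0,-1.])
    T=np.c_[x,np.cross(z,x),z]
    print("shift",np.round(R.T@(np.array(xyz)-s["tcp_pos"])*1000,1),"turn",np.round(np.degrees(cv2.Rodrigues(R.T@T)[0].ravel()),2))
def rect(p):
    (c,(w,h),a)=cv2.minAreaRect((p[:,:2]*1000).astype(np.float32)); 
    if w<h: w,h,a=h,w,a+90
    return np.round([*c,w,h,(a+90)%180-90 if a<45 else a],1)
E
python3 - <<'E'
from h import *
for c in("scene","top"):
    d=np.load(c+"0.npz")["d"]; vision.capture(c)
    o=vision.cut_out(c,"push_stick")[0]; p=cloud(c,d,o["region"]); 
    sh=p[(p[:,2]>.008)&(p[:,2]<.017)]; f=p[p[:,2]>.055]
    print(c,"shoe",rect(sh),"fin",rect(f),len(f),f.mean(0).round(4))
    g=cloud(c,d,vision.cut_out(c,"gauge")[0]["region"]); t=g[g[:,2]>.034]; print("guard",rect(t),np.median(t,0).round(4),"rails+",rect(g[(g[:,2]>.019)&(g[:,2]<.03)]),"all",rect(g))
    q=[o for o in vision.cut_out(c,"pack")][0]; q=cloud(c,d,q["region"]); print("pack",rect(q[q[:,2]>.022]))
go([.36,.2,.36],-60); go([.412,-.084,.3],-103.7)
E
```

```text
scene shoe [ 589.  -102.8  107.6   63.7   48.3] fin [0. 0. 0. 0. 0.] 0 [nan nan nan]
guard [581.5   7.  100.1  48.4   9.7] [0.5796 0.0075 0.0398] rails+ [581.5   2.4 351.6  99.6  97.4] all [592.7 -16.2 391.  118.1  98.4]
pack [ 602.6 -110.1  119.4   62.5   91.9]
top shoe [420.2 -53.4 146.2  29.5  76.6] fin [412.8 -84.3  50.1  15.6  76.1] 140 [ 0.413  -0.0842  0.0592]
guard [582.4   4.3  99.1  44.9   8.4] [0.5815 0.0043 0.04  ] rails+ [583.   -0.6 349.2  98.9  98.3] all [587.7 -14.7 380.7 109.5  98.2]
pack [ 604.8 -112.2  118.3   60.9   91.6]
shift [293.1 335.7  44.7] turn [ 0.   -0.   44.43]
shift [419.5 595.3 104.7] turn [ 0.   -0.   88.13]<stdin>:6: RuntimeWarning: Mean of empty slice.
  ret = um.true_divide(
```

```bash
python3 -m creep '[[1,293,336,45,0,0,44],[1,293,336,45,0,0,44],[1,293,336,45,0,0,44],[1,293,336,45,0,0,44],[1,293,336,45,0,0,44],[1,293,336,45,0,0,44],[1,293,336,45,0,0,44],[1,293,336,45,0,0,44]]'; python3 -c "
from h import *
go([.413,-.0843,.3],-103.6)"
```

```text
time_s: 1.77
tcp_pos: [0.3109, 0.3007, 0.3715]
ee_rot: [[0.506, -0.862, 0.001], [-0.862, -0.506, 0.001], [-0.0, -0.001, -1.0]]
wrist_force: [0.8, 1.1, 0.2]
gripper_width: 1.004
gripper_force: 0.0
shift [383.8 107.   71.2] turn [-4.000e-02  5.000e-02  4.403e+01]
```

```bash
python3 -m creep '[[1,384,107,71,0,0,44],[1,384,107,71,0,0,44],[1,384,107,71,0,0,44],[1,384,107,71,0,0,44],[1,384,107,71,0,0,44],[1,384,107,71,0,0,44],[1,384,107,71,0,0,44],[1,384,107,71,0,0,44]]'; python3 -c "
from h import *
go([.413,-.0843,.3],-103.6)"
```

```text
time_s: 2.43
tcp_pos: [0.3948, -0.0164, 0.3131]
ee_rot: [[-0.235, -0.972, 0.002], [-0.972, 0.235, 0.001], [-0.001, -0.002, -1.0]]
wrist_force: [1.8, 0.1, 0.5]
gripper_width: 0.998
gripper_force: 0.0
shift [ 61.7 -33.6  13.1] turn [-0.1   0.05  0.02]
```

```bash
python3 -m creep '[[1,62,-34,13,0,0,0],[1,62,-34,13,0,0,0],[1,62,-34,13,0,0,0],[1,62,-34,13,0,0,0],[1,62,-34,13,0,0,0],[1,62,-34,13,0,0,0]]'; python3 -c "
from h import *
go([.413,-.0843,.209],-103.6)"
```

```text
time_s: 2.93
tcp_pos: [0.4132, -0.082, 0.3002]
ee_rot: [[-0.233, -0.972, 0.001], [-0.972, 0.233, 0.0], [-0.0, -0.001, -1.0]]
wrist_force: [0.3, -0.1, 0.4]
gripper_width: 1.001
gripper_force: 0.0
shift [ 2.3 -0.3 91.2] turn [-0.04  0.02  0.11]
```

Down to the handle and close.

```bash
python3 -m creep '[[1,2,0,35,0,0,0],[1,2,0,65,0,0,0],[1,2,0,91,0,0,0],[1,2,0,91,0,0,0],[1,2,0,91,0,0,0],[1,2,0,91,0,0,0]]'; python3 -m creep '[[-1,0,0,0,0,0,0],[-1,0,0,0,0,0,0],[-1,0,0,0,0,0,0],[-1,0,0,0,0,0,0],[-1,0,0,0,0,0,0],[-1,0,0,0,0,0,0],[-1,0,0,0,0,0,0],[-1,0,0,0,0,0,0]]'; python3 -c "
from h import *
go([.413,-.0843,.209],-103.6)"
```

```text
time_s: 3.43
tcp_pos: [0.4136, -0.0838, 0.2101]
ee_rot: [[-0.232, -0.973, 0.002], [-0.973, 0.232, 0.0], [-0.001, -0.002, -1.0]]
wrist_force: [-0.6, 0.0, 1.2]
gripper_width: 1.001
gripper_force: 0.0
time_s: 4.1
tcp_pos: [0.4128, -0.0847, 0.2088]
ee_rot: [[-0.235, -0.972, -0.0], [-0.972, 0.235, -0.0], [0.0, 0.0, -1.0]]
wrist_force: [-0.2, 0.6, -0.3]
gripper_width: 0.481
gripper_force: 0.0
shift [-0.4 -0.1 -0.2] turn [ 0.   -0.    0.02]
```

```bash
python3 -m creep '[[-1,0,0,0,0,0,0],[-1,0,0,0,0,0,0],[-1,0,0,0,0,0,0],[-1,0,0,0,0,0,0],[-1,0,0,0,0,0,0],[-1,0,0,0,0,0,0],[-1,0,0,0,0,0,0],[-1,0,0,0,0,0,0]]';  python3 -c "
from h import *
d=np.load('top0.npz')['d']; m=np.zeros((384,512),bool); m[120:160,370:425]=1; p=cloud('top',d,m);p=p[p[:,2]>.01];print('tray',p.min(0),p.max(0))
go([.413,-.0847,.33],-103.6)
go([.6266,-.3039,.33],-81.8)"
```

```text
time_s: 4.77
tcp_pos: [0.4128, -0.0846, 0.2088]
ee_rot: [[-0.235, -0.972, -0.0], [-0.972, 0.235, -0.0], [0.0, 0.0, -1.0]]
wrist_force: [-0.5, 0.3, -1.3]
gripper_width: 0.179
gripper_force: 30.0
tray [ 0.70029276 -0.42296887  0.01001815] [ 0.78091089 -0.30727406  0.03874537]
shift [   0.    -0.2 -121.2] turn [ 0.01 -0.    0.03]
shift [ 163.  -259.3 -121.3] turn [ 1.000e-02 -0.000e+00 -2.177e+01]
```

```bash
python3 -m creep '[[-1,0,0,-30,0,0,0],[-1,0,0,-70,0,0,0],[-1,20,-30,-100,0,0,-3],[-1,40,-60,-110,0,0,-7],[-1,60,-92,-121,0,0,-12],[-1,80,-125,-121,0,0,-16],[-1,100,-158,-121,0,0,-20],[-1,122,-192,-121,0,0,-22]]'; python3 -c "
from h import *
go([.6266,-.3039,.33],-81.8)"
```

```text
time_s: 5.43
tcp_pos: [0.5716, -0.2495, 0.3297]
ee_rot: [[0.149, -0.989, -0.0], [-0.989, -0.149, 0.001], [-0.001, 0.0, -1.0]]
wrist_force: [0.9, 1.4, -1.0]
gripper_width: 0.18
gripper_force: 30.0
shift [ 62.  -46.3  -0.4] turn [0.01 0.04 0.39]
```

```bash
python3 -m creep '[[-1,30,-22,0,0,0,0],[-1,62,-46,0,0,0,0],[-1,62,-46,40,0,0,0],[-1,62,-46,80,0,0,0],[-1,62,-46,80,0,0,0],[-1,62,-46,80,0,0,0],[-1,62,-46,80,0,0,0]]'; python3 - <<'E'
from h import *
go([.6266,-.3039,.2198],-81.8)
a=[]
for c in("scene","top"):
    im,d=vision.capture(c); np.savez(f"{c}1.npz",im=im,d=d)
    q=px(c,[.615,-.2,.03]).astype(int)[0]; b=im[max(0,q[1]-70):q[1]+70,max(0,q[0]-90):q[0]+90,::-1]; a.append(cv2.resize(b,(540,420)) if 0 else cv2.resize(b,None,fx=2.2,fy=2.2)[:308,:390])
    for t in("push_stick","pack"):
        for o in vision.cut_out(c,t)[:1]:
            p=cloud(c,d,o["region"]); print(c,t,o["conf"],np.round(o["uv"]),len(p),np.percentile(p[:,2],[5,50,95]).round(3))
            zz=p[:,2]; print(rect(p[(zz>.022)&(zz<.065)]))
h=min(x.shape[0] for x in a); cv2.imwrite("pics/a1.png",np.hstack([x[:h] for x in a]))
E
```

```text
time_s: 6.02
tcp_pos: [0.6261, -0.303, 0.2516]
ee_rot: [[0.148, -0.989, 0.002], [-0.989, -0.148, -0.002], [0.002, -0.002, -1.0]]
wrist_force: [0.6, -0.3, -0.6]
gripper_width: 0.181
gripper_force: 30.0
shift [ 0.9 -0.3 31.8] turn [-0.09 -0.12  0.3 ]
scene push_stick 0.96 [291. 120.] 433 [0.05  0.056 0.102]
[ 619.2 -266.2  143.1   30.4   99. ]
scene pack 0.95 [261. 170.] 864 [0.017 0.026 0.029]
[ 603.5 -110.1  121.    62.5   92.2]
top pack 0.64 [301. 185.] 1102 [0.022 0.026 0.029]
[ 604.8 -111.2  115.9   61.    91.6]
```

View pics/a1.png

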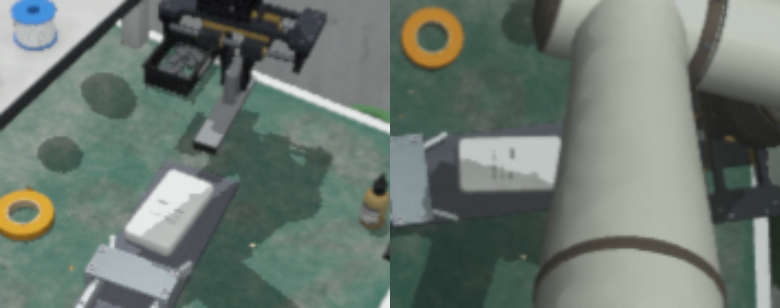

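The left crop shows the stick held level, with its dark nose at crop (205,148) pointing at the pack's rear. Now I lower it and start the push.

```bash
python3 -m creep '[[-1,0,0,12,0,0,0.2],[-1,0,0,24,0,0,0.2],[-1,0,0,32,0,0,0.2],[-1,0,0,32,0,0,0.2],[-1,0,0,32,0,0,0.2],[-1,0,0,32,0,0,0.2]]'; python3 -m creep '[[-1,-8,0,0,0,0,0],[-1,-16,0,0,0,0,0],[-1,-24,0,0,0,0,0],[-1,-32,0,0,0,0,0],[-1,-40,0,0,0,0,0],[-1,-48,0,0,0,0,0],[-1,-56,0,0,0,0,0],[-1,-64,0,0,0,0,0]]';python3 - <<'E'
from h import *
g=np.array([585.2,-16.8]);a=np.radians(98.2);G=np.array([[np.cos(a),np.sin(a)],[-np.sin(a),np.cos(a)]])
s=r.sense();print("handle in gauge",G@(np.array(s["tcp_pos"])[:2]*1000-g),s["tcp_pos"])
for c in("scene",):
    im,d=vision.capture(c)
    p=cloud(c,d,vision.cut_out(c,"pack")[0]["region"]); z=p[:,2]; q=rect(p[(z>.022)&(z<.032)]); print(q,G@(q[:2]-g))
E
```

```text
time_s: 6.82
tcp_pos: [0.6254, -0.3029, 0.2174]
ee_rot: [[0.143, -0.99, -0.001], [-0.99, -0.143, 0.0], [-0.0, 0.001, -1.0]]
wrist_force: [0.5, 0.3, -1.2]
gripper_width: 0.185
gripper_force: 30.0
time_s: 7.48
tcp_pos: [0.6162, -0.2387, 0.2181]
ee_rot: [[0.143, -0.99, 0.001], [-0.99, -0.143, -0.0], [0.0, -0.001, -1.0]]
wrist_force: [0.6, -2.0, -1.6]
gripper_width: 0.182
gripper_force: 30.0
handle in gauge [-224.08541456    0.93918302] [ 0.61623148 -0.23872837  0.21811138]
[594.4 -78.3 108.7  61.5  97.2] [-62.18342439  -0.3342619 ]
```

```bash
python3 -m creep '[[-1,-7,0,-1,0,0,0],[-1,-14,0,-1,0,0,0],[-1,-21,0,-1,0,0,0],[-1,-28,0,-1,0,0,0],[-1,-35,0,-1,0,0,0],[-1,-42,0,-1,0,0,0],[-1,-49,0,-1,0,0,0],[-1,-56,0,-1,0,0,0]]';python3 -m creep '[[-1,-7,0,0,0,0,0],[-1,-14,0,0,0,0,0],[-1,-21,0,0,0,0,0],[-1,-28,0,0,0,0,0],[-1,-35,0,0,0,0,0],[-1,-42,0,0,0,0,0],[-1,-49,0,0,0,0,0],[-1,-56,0,0,0,0,0]]'
python3 - <<'E'
from h import *
g=np.array([585.2,-16.8]);a=np.radians(98.2);G=np.array([[np.cos(a),np.sin(a)],[-np.sin(a),np.cos(a)]])
s=r.sense();print("handle in gauge",G@(np.array(s["tcp_pos"])[:2]*1000-g),s["tcp_pos"])
for c in("scene",):
    im,d=vision.capture(c); cv2.imwrite("pics/p2.png",cv2.resize(im[120:300,160:360,::-1],None,fx=3,fy=3))
    p=cloud(c,d,vision.cut_out(c,"pack")[0]["region"]); z=p[:,2]; q=p[(z>.02)&(z<.032)]; print(rect(q),(G@(q[:,:2].T*1000-g[:,None])).max(1),len(q))
E
```

```text
time_s: 8.25
tcp_pos: [0.6081, -0.1834, 0.2188]
ee_rot: [[0.143, -0.99, -0.0], [-0.99, -0.143, 0.0], [-0.0, 0.0, -1.0]]
wrist_force: [0.0, 0.1, -0.6]
gripper_width: 0.178
gripper_force: 30.0
time_s: 8.92
tcp_pos: [0.6001, -0.128, 0.2188]
ee_rot: [[0.143, -0.99, -0.0], [-0.99, -0.143, 0.0], [-0.0, 0.0, -1.0]]
wrist_force: [-0.4, -1.6, -1.1]
gripper_width: 0.181
gripper_force: 30.0
handle in gauge [-112.19248894    1.13543395] [ 0.60007807 -0.1280074   0.21881766]
[572.4  57.9  77.7  67.   99.5] [114.99381255  35.2873783 ] 684
```

View pics/p2.png

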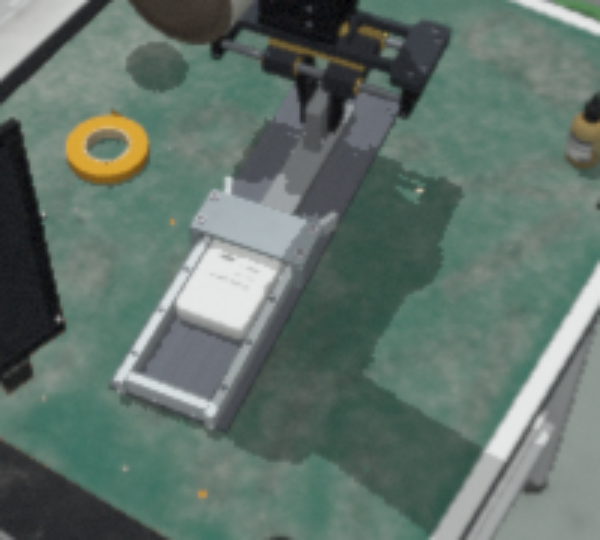

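The pack is coming out under the guard at crop (225,285), straight between the rails. I finish the push.

```bash
python3 -m creep '[[-1,-9,0,0,0,0,0],[-1,-18,0,0,0,0,0],[-1,-27,0,0,0,0,0],[-1,-36,0,0,0,0,0],[-1,-45,0,0,0,0,0],[-1,-54,0,0,0,0,0],[-1,-60,0,0,0,0,0],[-1,-63,0,0,0,0,0]]';python3 -m creep '[[-1,0,0,0,0,0,0],[-1,0,0,0,0,0,0]]'
python3 - <<'E'
from h import *
g=np.array([585.2,-16.8]);a=np.radians(98.2);G=np.array([[np.cos(a),np.sin(a)],[-np.sin(a),np.cos(a)]])
s=r.sense();print("handle in gauge",G@(np.array(s["tcp_pos"])[:2]*1000-g),s["tcp_pos"])
for c in("scene","top"):
    im,d=vision.capture(c); cv2.imwrite(f"pics/p3{c}.png",cv2.resize(im[120:300,160:360,::-1],None,fx=3,fy=3))
    for o in vision.cut_out(c,"pack")[:1]:
      p=cloud(c,d,o["region"]); z=p[:,2]; q=p[(z>.02)&(z<.032)]; print(c,rect(q),(G@(q[:,:2].T*1000-g[:,None])).max(1),(G@(q[:,:2].T*1000-g[:,None])).min(1))
E
```

```text
time_s: 9.68
tcp_pos: [0.5911, -0.0652, 0.2189]
ee_rot: [[0.144, -0.99, -0.0], [-0.99, -0.144, 0.0], [-0.0, 0.0, -1.0]]
wrist_force: [0.1, -1.1, -1.1]
gripper_width: 0.179
gripper_force: 30.0
time_s: 9.85
tcp_pos: [0.5911, -0.066, 0.2187]
ee_rot: [[0.143, -0.99, -0.0], [-0.99, -0.143, 0.0], [-0.0, 0.0, -1.0]]
wrist_force: [0.4, 0.3, -1.0]
gripper_width: 0.184
gripper_force: 30.0
handle in gauge [-49.53388514   1.15313429] [ 0.59112362 -0.06599193  0.21872565]
scene [572.5  66.3 221.8  99.6  97.8] [194.66706309  51.38265515] [-27.06091219 -48.78439447]
```

View pics/p3scene.png

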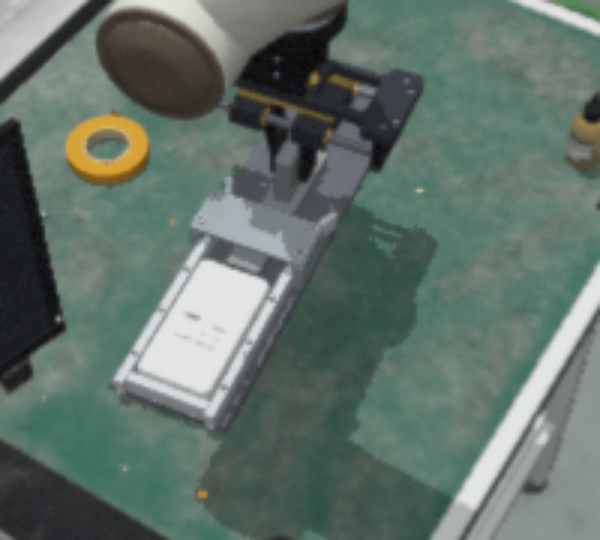

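The pack is fully out: plate and the stick's nose show between the guard and the pack's rear at crop (245,262). I retreat, lift and carry the stick to the bench on the robot's side.

```bash
python3 -m creep '[[-1,15,0,0,0,0,0],[-1,35,0,0,0,0,0],[-1,60,0,0,0,0,0],[-1,85,0,0,0,0,0],[-1,110,0,0,0,0,0],[-1,125,0,0,0,0,0],[-1,125,0,0,0,0,0],[-1,125,0,-30,0,0,0]]' && python3 -m creep '[[-1,0,0,-30,0,0,0],[-1,0,0,-60,0,0,0],[-1,-10,30,-60,0,0,0],[-1,-35,60,-60,0,0,0],[-1,-65,90,-60,0,0,0],[-1,-95,110,-60,0,0,0],[-1,-115,119,-60,0,0,0],[-1,-115,119,-60,0,0,0]]'; python3 -c "
from h import *
go([.475,-.0934,.2088],-81.8)"
```

```text
time_s: 10.72
tcp_pos: [0.6066, -0.1906, 0.2425]
ee_rot: [[0.139, -0.99, -0.014], [-0.99, -0.139, 0.003], [-0.005, 0.013, -1.0]]
wrist_force: [0.6, -0.3, -2.3]
gripper_width: 0.183
gripper_force: 30.0
time_s: 11.38
tcp_pos: [0.4716, -0.0909, 0.3091]
ee_rot: [[0.146, -0.989, -0.002], [-0.989, -0.146, 0.001], [-0.001, 0.001, -1.0]]
wrist_force: [0.1, 0.3, -1.6]
gripper_width: 0.179
gripper_force: 30.0
shift [  3.1  -3.2 100.3] turn [0.08 0.08 0.19]
```

```bash
python3 -m creep '[[-1,2,0,30,0,0,0],[-1,2,0,60,0,0,0],[-1,2,0,80,0,0,0],[-1,2,0,90,0,0,0],[-1,2,0,95,0,0,0],[-1,2,0,95,0,0,0],[-1,2,0,95,0,0,0]]'; python3 -c "
from h import *
go([.475,-.0934,.2088],-81.8)"
```

```text
time_s: 11.97
tcp_pos: [0.4757, -0.0951, 0.2142]
ee_rot: [[0.144, -0.99, 0.001], [-0.99, -0.144, -0.0], [0.0, -0.001, -1.0]]
wrist_force: [0.3, 0.3, -1.0]
gripper_width: 0.182
gripper_force: 30.0
shift [-1.8  0.4  5.4] turn [-0.05 -0.01  0.05]
```

```bash
python3 -m creep '[[-1,0,0,2,0,0,0],[-1,0,0,4,0,0,0],[-1,0,0,5.5,0,0,0],[-1,0,0,5.5,0,0,0],[-1,0,0,5.5,0,0,0]]'; python3 -m creep '[[1,0,0,0,0,0,0],[1,0,0,0,0,0,0],[1,0,0,0,0,0,0],[1,0,0,0,0,0,0],[1,0,0,0,0,0,0],[1,0,0,0,0,0,0],[1,0,0,0,0,0,0],[1,0,0,0,0,0,0]]'
```

```text
time_s: 12.38
tcp_pos: [0.4755, -0.0951, 0.2092]
ee_rot: [[0.143, -0.99, 0.002], [-0.99, -0.143, 0.0], [0.0, -0.002, -1.0]]
wrist_force: [-1.8, 1.8, 4.3]
gripper_width: 0.184
gripper_force: 30.0
time_s: 13.05
tcp_pos: [0.4751, -0.0953, 0.2083]
ee_rot: [[0.143, -0.99, -0.0], [-0.99, -0.143, -0.0], [0.0, 0.0, -1.0]]
wrist_force: [-0.8, -0.3, -0.2]
gripper_width: 0.704
gripper_force: 0.0
```

```bash
python3 -m creep '[[1,0,0,0,0,0,0],[1,0,0,0,0,0,0],[1,0,0,-20,0,0,0],[1,0,0,-55,0,0,0],[1,0,0,-95,0,0,0],[1,0,0,-135,0,0,0],[1,0,0,-165,0,0,0],[1,0,0,-165,0,0,0]]' && python3 -m creep '[[1,40,0,0,0,0,0],[1,80,0,0,0,0,0],[1,120,0,0,0,0,0],[1,160,0,0,0,0,0],[1,200,0,0,0,0,0],[1,240,0,0,0,0,0],[1,240,0,0,0,0,0],[1,240,0,0,0,0,0]]'
python3 - <<'E'
from h import *
g=np.array([585.2,-16.8]);a=np.radians(98.2);G=np.array([[np.cos(a),np.sin(a)],[-np.sin(a),np.cos(a)]])
for c in("scene","top"):
    im,d=vision.capture(c); cv2.imwrite(f"pics/e{c}.png",cv2.resize(im[100:340,140:400,::-1],None,fx=2.4,fy=2.4))
    for t in("pack","push_stick","flux_bottle","loupe","tape_amber"):
      for o in vision.cut_out(c,t)[:1]:
        p=cloud(c,d,o["region"]); z=p[:,2]; q=p[(z>.009)&(z<.032)] if t!="pack" else p[(z>.023)&(z<.03)]; print(c,t,round(o["conf"],2),np.median(p,0).round(3),rect(q),(G@(rect(q)[:2]-g)).round(1))
E
```

```text
time_s: 13.72
tcp_pos: [0.4766, -0.0953, 0.3805]
ee_rot: [[0.145, -0.989, 0.015], [-0.989, -0.145, -0.0], [0.003, -0.015, -1.0]]
wrist_force: [0.6, -0.6, 0.1]
gripper_width: 1.0
gripper_force: 0.0
time_s: 14.38
tcp_pos: [0.5092, -0.3347, 0.3718]
ee_rot: [[0.139, -0.99, -0.002], [-0.99, -0.139, 0.001], [-0.001, 0.002, -1.0]]
wrist_force: [0.5, 0.4, -0.2]
gripper_width: 0.996
gripper_force: 0.0
scene pack 0.8 [0.565 0.106 0.026] [567.1 101.6 118.2  60.8  99. ] [119.8   1. ]
scene push_stick 0.73 [ 0.467 -0.059  0.012] [469.9 -62.4 152.9  30.1  98. ] [-28.7 120.6]
scene flux_bottle 0.6 [ 0.397 -0.234  0.036] [ 397.4 -232.8   30.7   15.8    8.6] [-187.   216.7]
scene loupe 0.6 [0.408 0.247 0.031] [408.2 247.2  27.7  27.7 148.8] [286.5 137.5]
scene tape_amber 0.61 [ 0.752 -0.018  0.012] [753.1 -20.2  73.4  71.3 154.4] [ -27.3 -165.7]
top pack 0.84 [0.568 0.1   0.026] [570.2  99.3 116.1  63.8  98.2] [117.1  -1.7]
top push_stick 0.76 [ 0.47  -0.061  0.012] [471.5 -63.5 146.8  29.8  98.4] [-30.  119.2]
top flux_bottle 0.55 [ 0.402 -0.235  0.043] [ 402.4 -233.3   29.6   11.6  164.9] [-188.2  211.8]
top loupe 0.53 [0.412 0.239 0.032] [411.3 239.4  29.1  27.3  64.1] [278.4 135.6]
top tape_amber 0.95 [ 0.757 -0.021  0.013] [755.  -22.3  72.6  64.7   1.4] [ -29.7 -167.3]
```

View pics/escene.png

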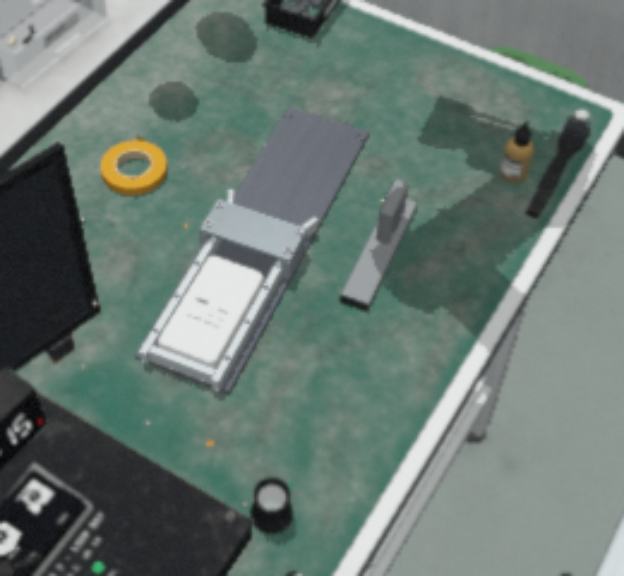

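View pics/etop.png

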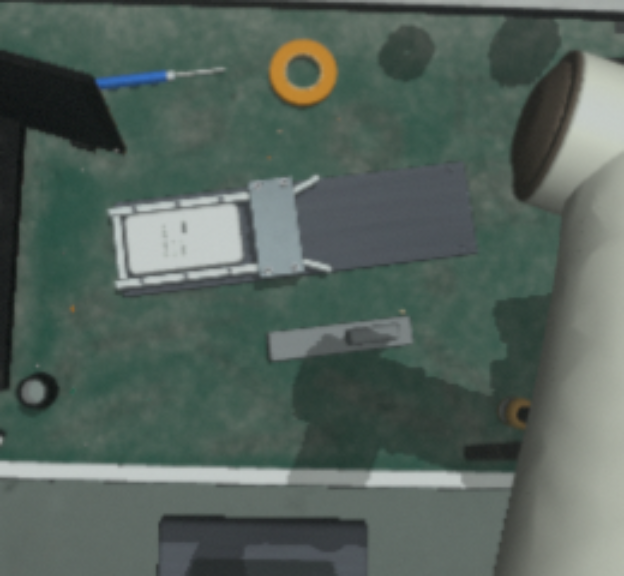

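The two views show the pack centred about 117–120 mm along the gauge, which is past the required 104 mm and clear of the guard (top view, about (185,238)). The stick lies flat on its shoe on the bench at (340,340), and the bottle, loupe and tape haven't moved. I'm handing in.

```bash
python3 -c "
from station import r
print(r.finish_job())"
```

```text
the job is handed in; nothing more can be done
None
```

I pushed the pack through the gauge with the stick until it was fully clear of the guard, set the stick down flat on the bench beside the gauge, left the bottle, loupe and tape roll where they were, and handed the job in at about 15 s.

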